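# Load the last tree blank and set the hold-down screw

## Task

Slide the loose wooden tree blank into the bench hold-down next to the two already lying there, trunk towards the robot like theirs, so that all three lie in a neat row, close side by side with their tips at the back fence. Then turn the brass thumbscrew clockwise until the pressure bar seats firmly on the blanks, back it off a quarter turn so that the blanks are free to slide again, and finish while still gripping the knob at that setting, ready for me to tighten the lock ring. Leave the carved tree, the mug, the tin and the knife where they are.

Things in the scene. Friction and masses are not known exactly. Their poses are not given: they have to be found in the camera images.
- jig: Bench hold-down, bolted to the bench. Base board of plywood: x -70 to +75 mm, y +-111 mm, 18 mm thick. Origin: on the bench, straight below the screw's axis; z up, x from the open front (robot's side) to the back fence, y along the row. The blanks lie on the board side by side along y, crossing under the bar, trunks towards -x and overhanging the board's front edge.
- beam_top (a point): Middle of the top of the darker wooden beam bridging the board, 108.5 mm above the bench. Axes as the jig's. The beam reaches x +-22 mm and y +-105 mm and is 32 mm thick; a cheek, 22 mm thick and as deep as the beam, carries it at each end (inner faces y = +-83.5 mm).
- fence_mid (a point): Middle of the face of the back fence (22 mm tall), which the tips of the blanks touch; jig x = +53.5 mm. Axes as the jig's. A side fence, 16 mm above the board, has its face at jig y = -68 mm; there is none on the +y side, only the cheek.
- free_place (a point): The free place of the row: where the middle point (loose_mid) of the loose blank belongs, jig x 0, y +44 mm, z 30 mm, half-way up a blank lying on the board. Axes as the jig's; the blank's tip points along x. Shift it in y if its neighbour (inner_mid) asks for it.
- bar: Pressure bar, pale wood with cork face below, 30 (x) by 160 (y) by 25 mm tall, under the beam, moved up and down by the screw. Origin: centre of its underside, axes as the jig's. The underside is about 42 mm above the bench when seated on the blanks and 4.8 to 6.5 mm higher at the start: the room for sliding a blank in.
- screw (a joint): Turn of the thumbscrew in rad, growing clockwise seen from above (screwing down): 0 = fully up, 4.40 = dead stop, with the bar seated on the blanks. Starts between 0 and 1. It sinks 10 mm per full turn (quick-acting screw), has a steady friction of about 0.05 N m and stays where it is left. A quarter turn is 1.57 rad.
- knob_center (a point): Middle of the thumbscrew's knob: round knurled brass disc, 40 mm across, 22 mm tall, vertical axis, red index line on top. This point is half-way up it, 144 mm above the bench when fully up, 137 mm when seated. Grip it round the rim from above, at any angle. 17 mm or more are free between knob and beam, but for the screw and its dark 28 mm lock ring, 10 mm tall, on the beam.
- loose_mid (a point): The loose blank, flat on the bench: sawn pale-wood tree shape 24 mm thick, 155 mm long, 50 to 100 g. This point is half-way up; x axis to the tree's tip, z up. Along x from here: trunk 16 mm wide from -103 to -58 mm, then tiers 44 mm wide to -18, 32 mm wide to +18, 21 mm wide to +38, 11 mm wide to the tip at +52 mm.
- loose_trunk (a point): Grip point on the loose blank's trunk (16 mm wide, 24 mm tall): 82 mm from loose_mid away from the tip, half-way up. Axes as loose_mid. In the row the side of the neighbour's trunk is only 28 mm from the side of this one, so there the fingers must be opened just a little (to some 30 mm) to let go.
- inner_mid (a point): The blank already in the middle place, same shape and point as loose_mid, x axis to its tip. The loose one belongs on its +y side; 44 mm centre to centre means touching.
- outer_mid (a point): The blank already lying beside the side fence, same shape and point as loose_mid.
- carved_tree: Bystander: finished whittled tree on a 40 mm square foot, 105 mm tall, easily knocked over. Origin: centre of its underside.
- mug: Bystander: white mug, 80 mm wide, 88 mm tall. Origin: centre of its underside.
- tin: Bystander: round wax tin, 75 mm wide, 36 mm tall. Origin: centre of its underside.
- knife: Bystander: carving knife lying flat, wooden handle 100 mm along its -x, blade 80 mm along its +x, 18 mm tall. Origin: where blade and handle meet, on the bench.
Mind the look-alikes: they are no part of the job. What is shaped like the part that bears inner_mid but blue or purple is not meant.

How it is judged (in metres and radians):
On the way, in this order (a step that is already met when the one before it is completed fails the run):
1. the loose blank lies in the row: on the board, tip at the back fence, close beside its neighbour, straight, and let go (x of loose_mid in the frame of jig above -0.008 m and z of loose_mid in the frame of jig between 0.027 and 0.033 m and y of loose_mid in the frame of inner_mid between 0.041 and 0.051 m and angle between the x axis of loose_mid and the x axis of jig, either way round below 0.08 rad and contact force between the fingers and loose below 0.3 N), for 0.2 s.
2. the screw is turned down until the bar seats on the blanks (value of joint screw above 4.32 rad and contact force between bar and loose above 1 N), for 0.1 s.
At the end, for the whole second after the job is handed in: All three blanks lie flat in a straight row, tips within 8 mm of the fence, gap beside the new one under 7 mm, within 0.08 rad; the screw stands 1.57 +-0.25 rad back from its seat, still, the bar off the blanks, and the fingers grip the knob (over 2 N) (x of each of loose_mid, inner_mid, outer_mid in the frame of jig above -0.008 m and z of loose_mid in the frame of jig between 0.027 and 0.033 m and y of loose_mid in the frame of inner_mid between 0.041 and 0.051 m and angle between the x axis of each of loose_mid, inner_mid, outer_mid and the x axis of jig, either way round below 0.08 rad and y of inner_mid in the frame of jig between -0.0068 and 0.0052 m and z of each of inner_mid, outer_mid in the frame of jig below 0.033 m and y of outer_mid in the frame of jig between -0.0517 and -0.0397 m and value of joint screw between 2.58 and 3.08 rad and velocity of joint screw between -0.1 and 0.1 rad/s and contact force between the fingers and knob above 2 N and contact force between bar and loose below 0.3 N); the arm keeps its last pose, push and grip.
It fails at once if the carved tree is moved by more than 30 mm or tipped over (distance of carved_tree from where it was at the start of the episode above 0.03 m or angle between carved_tree's own z axis and vertical above 0.3 rad).
It fails at once if the mug is moved by more than 30 mm or tipped over (distance of mug from where it was at the start of the episode above 0.03 m or angle between mug's own z axis and vertical above 0.3 rad).
It fails at once if the tin is moved by more than 30 mm or tipped over (distance of tin from where it was at the start of the episode above 0.03 m or angle between tin's own z axis and vertical above 0.3 rad).
It fails at once if the knife is moved by more than 30 mm or tipped over (distance of knife from where it was at the start of the episode above 0.03 m or angle between knife's own z axis and vertical above 0.3 rad).
It also fails if it takes over 72 s, if anything falls off the work surface, if the arm or the gripper's body presses on something with over 40 N, if the wrist force passes 120 N, or if a joint passes its speed limit or range.

## Robot

A 6-joint arm with a two-finger parallel gripper is mounted at the origin on the work surface. World frame = base frame: x ahead of the robot, y to its left, z up, the work surface at z = 0. Lengths are in m, angles in degrees, forces in N, time in s.
With the tool pointing down it reaches from about 0.325 to 0.85 m from the base axis. Payload 15.5 kg.
Tool frame: the origin (TCP) lies midway between the tips of the shut fingers; the grasp point (between the pads) lies 19 mm behind it; z points along the fingers, y is the line along which they close (so a half turn about z gives the same grasp; the last joint's range is limited). The gripper opens to 91 mm and grips with 3 to 60 N. Pads are 32 mm wide; open, the fingers measure 118 mm over their backs; the gripper's body (76 mm by 178 mm) begins 60 mm behind the grasp point.
Start: joints at [67.695, 28.281, 77.091, -0, 74.628, -5.472], TCP at [0.181, 0.598, 0.214] pointing down, gripper open.
Joint ranges: [-166.48, 166.48], [-47.26, 123.95], [12.59, 153.08], [-70.14, 250.14], [6.76, 159.57], [-176.63, 176.63]. Speed limits (degrees/s): [108.29, 108.29, 147.25, 172.46, 172.46, 172.46].

## Interface

Orientations are given as a 3x3 rotation matrix whose columns are the frame's x, y, z axes.
In Python, from bench import ctrl gives the robot as it stands. The module is installed in compiled form; this text tells all that it offers. Calls block until the motion is done:
- ctrl.goto(position, orientation): joint-space move of the TCP to a pose.
- ctrl.move_l(position, vel=0.15, ori=None, contact_N=None): straight line of the TCP; ori=None keeps the orientation; vel is the mean speed in m/s. With contact_N (N) it stops when the force on the tool has changed by that much, and returns True; else False.
- ctrl.movej(angles): joint-space move.
- ctrl.command_gripper(opening): opening from 0.0 (shut) to 1.0 (fully open); the grip force is fixed at half the most; returns when the fingers have stopped.
- ctrl.sleep(seconds).
- ctrl.ik(position, orientation): joint angles nearest the present ones, or None.
- ctrl.read_camera(name): name is "scene" or "side" or "wrist"; returns the picture (384x512x3 uint8, blue, green, red); there is no depth.
- ctrl.camera_params(name): a dict with "fx", "fy", "cx", "cy" (pixels), "pose" (4x4, takes a point from camera to world coordinates); the wrist camera has in their place "T_tool_cam" (4x4, takes a point from camera to tool coordinates, whose origin is the TCP and whose axes are the flange's). Camera axes: x right, y up, looking along -z (the intrinsics and any distortion apply to the point x, -y, -z); pixel columns grow to the right and rows downward; lengths in m; the calibration is good to about 2 mm. A picture is of the moment at which its call begins: read the wrist's pose just before it. camera_params takes no time and is no camera call.
A pose or a line that the arm cannot do raises ctrl.MotionError and nothing moves.
- ctrl.sign_off(): hands the job in; it is judged then, once.
Readings, each from a call of its own:
- ctrl.current_t(): time.
- ctrl.current_q(): joint angles.
- ctrl.current_dq(): joint speeds.
- ctrl.current_effort(): joint torques, N m.
- ctrl.current_tool_pos(): TCP position.
- ctrl.current_eef_rot(): TCP orientation.
- ctrl.current_contact_force(): force on the tool from outside, world axes, zero at the start.
- ctrl.current_wrist_torque(): the same for the moment, N m.
- ctrl.current_grip_width(): opening from 0.0 (shut) to 1.0 (fully open).
- ctrl.current_grasp_force(): force on a finger pad.
Only numpy, scipy, OpenCV 4.12 (cv2) and the standard library are available. Lean on these libraries where they do the work, as an engineer would, in place of code of your own. Each camera call takes 0.05 s, during which the arm holds its last target. There are 200 camera calls.

## Working session

There is one attempt and no reset: what is moved stays moved. The work goes in short steps, each a Python script; the robot and the scene stay as the last script left them, time stands still between calls to the robot, and variables do not carry over. Pictures are saved under pics/ and viewed, at most 11 in all, crops included, and the job is handed in when it is done.

```bash
mkdir -p pics; cat > h.py <<'E'
import numpy as np, cv2
from bench import ctrl
def cam(n):
    p=ctrl.camera_params(n)
    if n=="wrist":
        T=np.eye(4);T[:3,:3]=ctrl.current_eef_rot();T[:3,3]=ctrl.current_tool_pos();P=T@np.array(p["T_tool_cam"])
    else: P=np.array(p["pose"])
    return p,P
def ray(pP,uv,z):
    p,P=pP
    K=np.array([[p["fx"],0,p["cx"]],[0,p["fy"],p["cy"]],[0,0,1.]])
    D=p.get("dist",p.get("distortion"))
    x,y=cv2.undistortPoints(np.array([[uv]],float),K,None if D is None else np.array(D,float))[0,0]
    d=P[:3,:3]@np.array([x,-y,-1]);o=P[:3,3]
    return o+d*(z-o[2])/d[2]
def proj(pP,X):
    p,P=pP
    c=P[:3,:3].T@(np.array(X)-P[:3,3])
    K=np.array([[p["fx"],0,p["cx"]],[0,p["fy"],p["cy"]],[0,0,1.]])
    D=p.get("dist",p.get("distortion"))
    return cv2.projectPoints(np.array([[c[0],-c[1],-c[2]]]),np.zeros(3),np.zeros(3),K,None if D is None else np.array(D,float))[0].ravel()
E
python3 - <<'E'
from h import *
for n in("scene","side","wrist"):
    print(n,cam(n)); im=ctrl.read_camera(n); cv2.imwrite(f"pics/{n}0.png",im)
a=[cv2.imread(f"pics/{n}0.png") for n in("scene","side")]
E
```

```text
scene ({'fx': 349.325991601825, 'fy': 349.325991601825, 'cx': 254.35612919338826, 'cy': 187.57426098077812, 'pose': array([[ 0.89176006, -0.27758871,  0.35736327,  0.97510145],
       [ 0.45221945,  0.57492136, -0.68188195, -0.76533063],
       [-0.01617305,  0.76968171,  0.63822292,  0.77918861],
       [ 0.        ,  0.        ,  0.        ,  1.        ]])}, array([[ 0.89176006, -0.27758871,  0.35736327,  0.97510145],
       [ 0.45221945,  0.57492136, -0.68188195, -0.76533063],
       [-0.01617305,  0.76968171,  0.63822292,  0.77918861],
       [ 0.        ,  0.        ,  0.        ,  1.        ]]))
side ({'fx': 424.26992479135953, 'fy': 424.26992479135953, 'cx': 256.9177725353244, 'cy': 188.97568271109537, 'pose': array([[ 0.87089138,  0.30063395, -0.38880257,  0.08256697],
       [-0.49108052,  0.50058184, -0.71292197, -0.9413279 ],
       [-0.01970105,  0.81181097,  0.58358789,  0.85137204],
       [ 0.        ,  0.        ,  0.        ,  1.        ]])}, array([[ 0.87089138,  0.30063395, -0.38880257,  0.08256697],
       [-0.49108052,  0.50058184, -0.71292197, -0.9413279 ],
       [-0.01970105,  0.81181097,  0.58358789,  0.85137204],
       [ 0.        ,  0.        ,  0.        ,  1.        ]]))
wrist ({'fx': 265.1945091876337, 'fy': 265.1945091876337, 'cx': 257.0916285854688, 'cy': 188.78826943600788, 'T_tool_cam': array([[-2.33075072e-04,  9.64174369e-01,  2.65269170e-01,
         7.56496808e-02],
       [ 9.99999972e-01,  2.33092646e-04,  3.14137894e-05,
        -2.33922759e-04],
       [-3.15439223e-05,  2.65269170e-01, -9.64174396e-01,
        -1.71427859e-01],
       [ 0.00000000e+00,  0.00000000e+00,  0.00000000e+00,
         1.00000000e+00]])}, array([[ 0.28981413, -0.92290902, -0.25346936,  0.10845365],
       [ 0.95708235,  0.27916925,  0.07783256,  0.61976542],
       [-0.00107152, -0.26514803,  0.96420712,  0.38483518],
       [ 0.        ,  0.        ,  0.        ,  1.        ]]))
```

View pics/scene0.png

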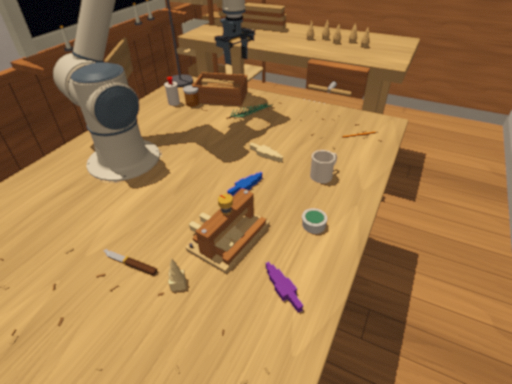

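View pics/side0.png

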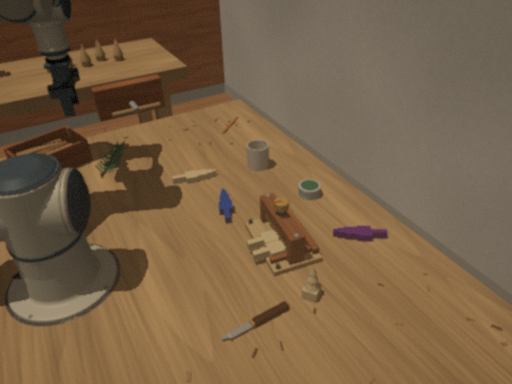

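Scene view: the loose pale blank is at (265,152), with blue (245,183) and purple (283,287) look-alikes. The jig is at (228,235), the knob (225,201), the carved tree (177,275), the knife (132,263), the mug (323,165) and the tin (314,221). Side view: loose blank (195,175), jig (283,235), knob (281,205).

The loose blank is the only pale one lying free. I'll confirm it in a crop together with the jig.

```bash
python3 - <<'E'
from h import *
S=cam("scene");D=cam("side")
for n,a,b,z in[("knob",(225,199),(281,203),.15),("loose",(265,152),(195,175),.012),("blue",(245,183),(226,205),.012),("mug",(323,180),(258,166),.0),("tin",(315,222),(309,189),.036),("carved",(178,288),(312,297),0),("knife",(128,262),(254,322),.01),("purple",(284,287),(360,233),.012)]:
    print(n,ray(S,a,z).round(3),ray(D,b,z).round(3))
a=cv2.imread("pics/scene0.png");b=cv2.imread("pics/side0.png")
c=lambda i,x,y,w,h,W,H:cv2.resize(i[y:y+h,x:x+w],(W,H),interpolation=cv2.INTER_CUBIC)
top=np.hstack([c(a,170,135,130,150,400,460),c(b,160,150,170,195,400,460)])
cv2.imwrite("pics/crop1.png",top)
E
```

```text
knob [ 0.573 -0.171  0.15 ] [ 0.574 -0.175  0.15 ]
loose [0.484 0.267 0.012] [0.494 0.272 0.012]
blue [0.505 0.062 0.012] [0.513 0.058 0.012]
mug [0.74  0.212 0.   ] [0.725 0.224 0.   ]
tin [ 0.793 -0.036  0.036] [ 0.772 -0.033  0.036]
carved [ 0.545 -0.385  0.   ] [ 0.539 -0.381  0.   ]
knife [ 0.375 -0.383  0.01 ] [ 0.372 -0.38   0.01 ]
purple [ 0.794 -0.268  0.012] [ 0.793 -0.265  0.012]
```

View pics/crop1.png

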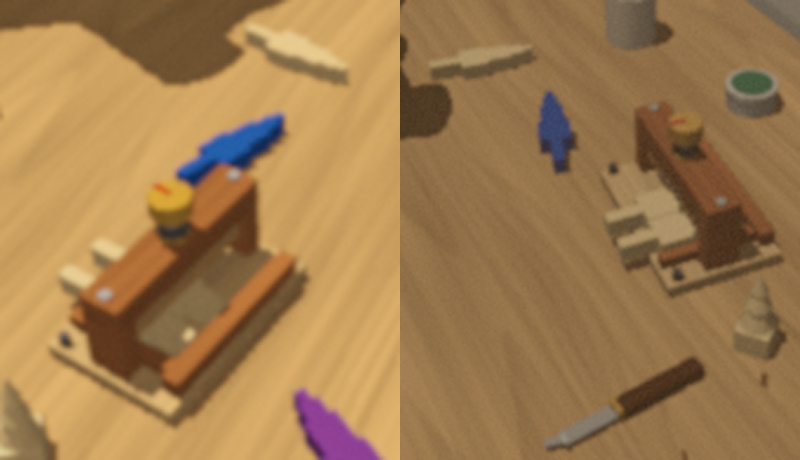

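The crop confirms the pale free blank as the loose one: its trunk points to the left and its tip to the right in the side view. Two trunks already protrude at the jig's front. Next I'll get the rough jig yaw from the two beam screws and take wrist views of the jig and the loose blank.

```bash
cat >> h.py <<'E'
def R(a): c,s=np.cos(a),np.sin(a); return np.array([[-c,-s,0],[-s,c,0],[0,0,-1.]])
E
python3 - <<'E'
from h import *
S=cam("scene");D=cam("side")
A=[ray(S,(246.4,191.7),.1085),ray(S,(204.1,231.2),.1085)];B=[ray(D,(268.4,195.4),.1085),ray(D,(296,235.2),.1085)]
print(np.round(A,3),np.round(B,3))
d=(A[0]-A[1])+(B[0]-B[1]); jy=np.arctan2(-d[0],d[1]); print("jig yaw",np.degrees(jy))
f=np.array([np.cos(jy),np.sin(jy),0]);k=np.array([.573,-.173,0])
ctrl.goto(list(k-.11*f+[0,0,.22]),R(jy))
W=cam("wrist");im=ctrl.read_camera("wrist");cv2.imwrite("pics/w1.png",im);np.save("w1.npy",W[1])
ctrl.goto([.488,.27,.14],R(0))
W=cam("wrist");im=ctrl.read_camera("wrist");cv2.imwrite("pics/w2.png",im);np.save("w2.npy",W[1])
print(ctrl.current_t())
a=np.hstack([cv2.imread("pics/w1.png"),cv2.imread("pics/w2.png")]);cv2.imwrite("pics/w12.png",cv2.resize(a,(800,300),interpolation=cv2.INTER_AREA))
E
```

```text
[[ 0.587 -0.076  0.109]
 [ 0.562 -0.266  0.109]] [[ 0.591 -0.079  0.109]
 [ 0.564 -0.265  0.109]]
jig yaw -7.888019644490403
4.6917
```

View pics/w1.png

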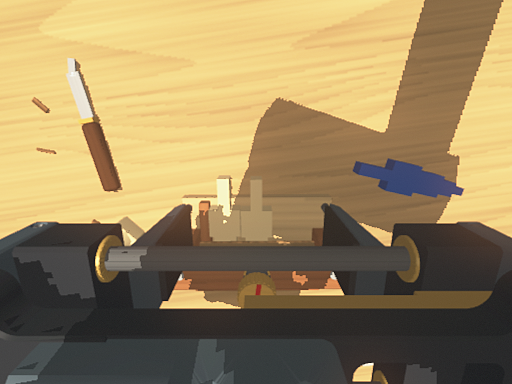

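View pics/w2.png

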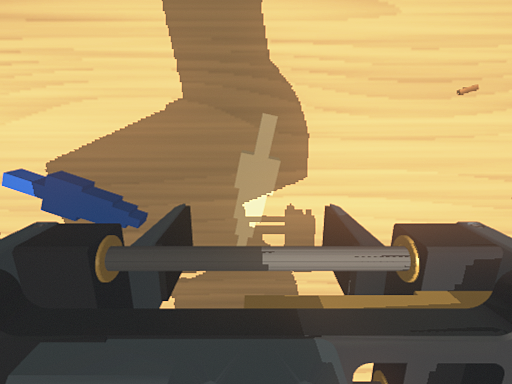

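w1: knife (95,130), inner and outer trunks at (257,190) and (223,190), knob (258,285), blue blank (410,180). w2: the loose blank's trunk end is at (270,115), its wide tier at (258,165), and its tip is hidden under the gripper. Now I'll segment these by flood fill.

```bash
python3 - <<'E'
from h import *
p=ctrl.camera_params("wrist")
def fill(im,seed,t):
    m=np.zeros((386,514),np.uint8); cv2.floodFill(im.copy(),m,seed,0,(t,)*3,(t,)*3,4|cv2.FLOODFILL_FIXED_RANGE|cv2.FLOODFILL_MASK_ONLY|(255<<8)); return m[1:-1,1:-1]
i1=cv2.imread("pics/w1.png");i2=cv2.imread("pics/w2.png")
print(i2[165,258],i2[140,265],i2[165,220],i1[185,223],i1[190,257],i1[185,240],i1[215,225],i1[225,260])
out=[]
for nm,im,seeds,z in[("w2",i2,[(258,165)],.024),("w1",i1,[(223,185),(257,190)],.042)]:
    P=(p,np.load(nm+".npy"))
    for s in seeds:
        m=fill(im,s,14); ys,xs=np.nonzero(m); print(nm,s,len(xs),xs.min(),xs.max(),ys.min(),ys.max())
        for r in range(ys.min(),ys.max()+1,4 if nm=="w2" else 3):
            c=np.nonzero(m[r])[0]
            if len(c): a=ray(P,(c.min()-.5,r),z);b=ray(P,(c.max()+.5,r),z);print(r,c.min(),c.max(),((a+b)/2*1000)[:2].round(1),round(np.linalg.norm(a-b)*1000,1))
        im2=im.copy();im2[m>0]=(0,0,255);out.append(im2[90:290,150:350])
cv2.imwrite("pics/seg.png",cv2.resize(np.hstack(out),(798,266)))
E
```

```text
[107 150 176] [108 151 176] [ 75 112 142] [202 245 247] [109 152 180] [ 89 137 184] [135 204 229] [104 147 174]
w2 (258, 165) 2760 234 280 113 244
113 263 263 [410.  275.4] 1.0
117 262 277 [414.  282.3] 16.7
121 261 276 [418.1 281.3] 16.8
125 260 275 [422.2 280.3] 16.9
129 260 274 [426.3 279.8] 15.9
133 259 273 [430.5 278.7] 15.9
137 258 272 [434.6 277.7] 16.0
141 257 271 [438.9 276.7] 16.1
145 256 270 [443.1 275.6] 16.1
149 255 269 [447.4 274.5] 16.2
153 241 268 [451.7 266.4] 30.4
157 240 267 [456.1 265.3] 30.5
161 240 280 [460.5 272.4] 44.8
165 239 279 [464.9 271.3] 45.0
169 238 278 [469.3 270.2] 45.2
173 237 277 [473.8 269.1] 45.4
177 236 276 [478.4 268. ] 45.6
181 236 275 [483.  267.4] 44.6
185 235 274 [487.6 266.3] 44.8
189 239 273 [492.2 268. ] 39.4
193 239 265 [496.9 263.4] 30.5
197 238 256 [501.6 257.7] 21.6
201 237 244 [506.4 250.3] 9.1
205 236 241 [511.2 247.9] 6.9
209 235 243 [516.  248.4] 10.3
213 235 243 [520.9 248.3] 10.4
217 234 261 [525.9 258. ] 32.4
221 238 259 [530.8 259.1] 25.6
225 237 248 [535.9 252.1] 14.0
229 236 253 [540.9 254.3] 21.1
233 235 252 [546.  253.1] 
[... 551 characters left out ...]
180 240
180 250 261 [ 472.  -160.8] 16.3
183 250 261 [ 476.1 -161.4] 16.3
186 250 261 [ 480.3 -161.9] 16.4
189 250 261 [ 484.5 -162.5] 16.4
192 250 261 [ 488.7 -163.1] 16.5
195 251 261 [ 493.1 -163. ] 15.1
198 250 261 [ 497.3 -164.3] 16.6
201 250 262 [ 501.7 -164.2] 18.0
204 250 261 [ 505.9 -165.5] 16.7
207 251 261 [ 510.4 -165.4] 15.3
210 251 261 [ 514.8 -166. ] 15.4
213 241 271 [ 519.2 -166.7] 43.5
216 241 271 [ 523.6 -167.3] 43.6
219 241 271 [ 528.1 -167.9] 43.7
222 241 271 [ 532.6 -168.5] 43.9
225 242 271 [ 537.2 -168.5] 42.6
228 242 271 [ 541.8 -169.1] 42.7
231 242 270 [ 546.3 -170.4] 41.4
234 242 271 [ 551.  -170.4] 43.0
237 245 267 [ 555.6 -171.7] 33.1
240 246 266 [ 560.2 -172.4] 30.3
```

View pics/seg.png

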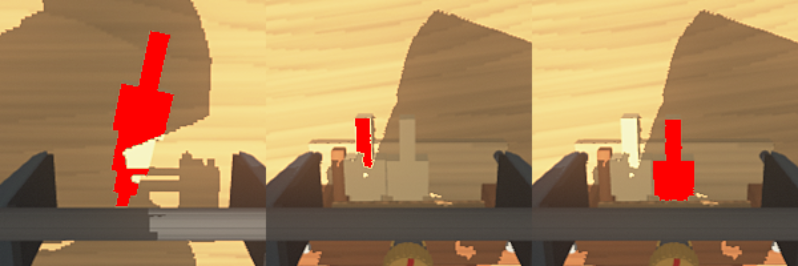

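The loose blank's mid is about (0.512, 0.260) with yaw −12.5°. The checks agree: trunk 16 mm, tier 45 mm, end-to-shoulder 44 mm. The inner blank's mid is about (0.573, −0.173) with yaw −7°. Next step: grasp it and lift.

```bash
python3 - <<'E'
from h import *
a=np.radians(-12.5);f=np.array([np.cos(a),np.sin(a),0])
g=np.array([.512,.2603,0])-.088*f
ctrl.goto(list(g+[0,0,.06]),R(a))
print(ctrl.move_l(list(g+[0,0,.010]),vel=.08,contact_N=8),ctrl.current_tool_pos())
ctrl.command_gripper(0.0)
print(ctrl.current_grip_width()*91,ctrl.current_grasp_force())
ctrl.move_l(list(g+[0,0,.09]),vel=.1)
print(ctrl.current_grip_width()*91,ctrl.current_contact_force())
j=np.radians(-7.2);f=np.array([np.cos(j),np.sin(j),0]);y=np.array([-f[1],f[0],0])
inner=np.array([.5734,-.1732,0]);m=inner+.046*y-.130*f-.088*f
ctrl.goto(list(m+[0,0,.09]),R(j))
for n in("scene","side","wrist"):
    im=ctrl.read_camera(n);cv2.imwrite(f"pics/{n}3.png",im)
print(ctrl.current_t(),ctrl.current_tool_pos())
c=lambda i,x,y,w,h,W,H:cv2.resize(i[y:y+h,x:x+w],(W,H),interpolation=cv2.INTER_CUBIC)
a,b,w=[cv2.imread(f"pics/{n}3.png") for n in("scene","side","wrist")]
cv2.imwrite("pics/m3.png",np.hstack([c(a,130,110,170,170,400,400),c(b,170,130,170,170,400,400)]))
E
```

```text
False [0.4264022  0.27944724 0.01028769]
15.907117834942818 29.997800588607788
16.038744252106902 [ 0.17402164  0.05295162 -0.77955143]
9.625 [ 0.36328293 -0.09971222  0.08995575]
```

View pics/m3.png

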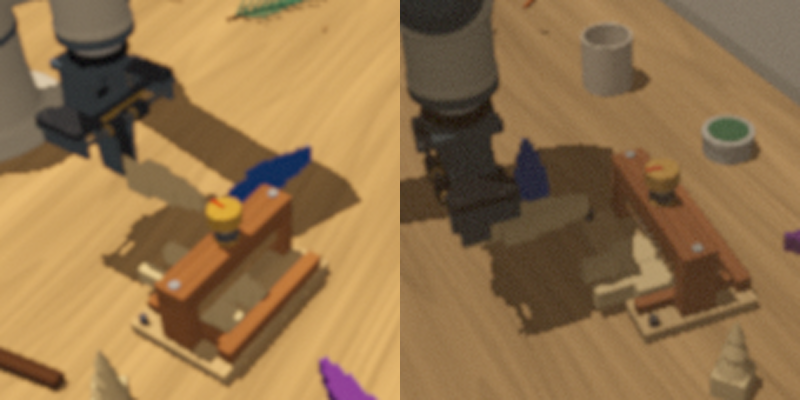

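The blank is held level at the trunk (15.9 mm between the pads), with its tip in front of the free place. Next: lower it, touch the board, raise it a little and slide it to the fence.

```bash
python3 - <<'E'
from h import *
j=np.radians(-7.2);f=np.array([np.cos(j),np.sin(j),0]);y=np.array([-f[1],f[0],0])
inner=np.array([.5734,-.1732,0]);b=inner+.046*y-.088*f
ctrl.move_l(list(b-.130*f+[0,0,.037]),vel=.1)
print(ctrl.move_l(list(b-.085*f+[0,0,.037]),vel=.08,contact_N=6),ctrl.current_contact_force())
print(ctrl.move_l(list(b-.085*f+[0,0,.025]),vel=.02,contact_N=2.5),ctrl.current_tool_pos(),ctrl.current_contact_force())
z=ctrl.current_tool_pos()[2]+.0018
ctrl.move_l(list(b-.085*f+[0,0,z]),vel=.02)
hit=ctrl.move_l(list(b+.012*f+[0,0,z]),vel=.04,contact_N=5)
p=np.array(ctrl.current_tool_pos());print(hit,p,"prog",((p-b)@f)*1e3,ctrl.current_contact_force(),ctrl.current_t())
E
```

```text
False [-0.58663952  0.10691065 -0.433611  ]
True [ 0.40725363 -0.10582344  0.0266531 ] [-0.20355053  0.33273848  2.2249418 ]
True [ 0.49260883 -0.11650731  0.02808806] prog 0.7404118098335838 [-0.3599812  -0.50306414 -1.01921647] 13.675
```

It stopped 0.7 mm past the nominal place, at the fence as expected. Now I'll lower it, press it gently to the fence again, let go a little, and check in the wrist picture.

```bash
python3 - <<'E'
from h import *
j=np.radians(-7.2);f=np.array([np.cos(j),np.sin(j),0])
p=np.array(ctrl.current_tool_pos())
print(ctrl.move_l(list(p-[0,0,.004]),vel=.02,contact_N=2),ctrl.current_tool_pos()[2])
p=np.array(ctrl.current_tool_pos())
print(ctrl.move_l(list(p+.006*f),vel=.02,contact_N=5),(np.array(ctrl.current_tool_pos())-p)@f*1e3,ctrl.current_contact_force())
ctrl.command_gripper(30/91); ctrl.sleep(.3)
print(ctrl.current_grip_width()*91,ctrl.current_grasp_force(),ctrl.current_contact_force())
p=np.array(ctrl.current_tool_pos())
ctrl.move_l(list(p+[0,0,.06]),vel=.1)
ctrl.move_l(list(p-.0*f+[0,0,.17]),vel=.2)
q=p+.05*f;q[2]=.22
ctrl.move_l(list(q),vel=.2)
W=cam("wrist");im=ctrl.read_camera("wrist");cv2.imwrite("pics/w4.png",im);np.save("w4.npy",W[1])
cv2.imwrite("pics/sc4.png",ctrl.read_camera("scene"))
print(ctrl.current_t())
b=cv2.imread("pics/sc4.png")
c=lambda i,x,y,w,h,W,H:cv2.resize(i[y:y+h,x:x+w],(W,H),interpolation=cv2.INTER_CUBIC)
cv2.imwrite("pics/m4.png",np.hstack([c(im,150,130,210,210,400,400),c(b,160,170,130,130,400,400)]))
E
```

```text
True 0.026197480809706658
True 0.23280345486555487 [-2.05958555  0.60537995  9.41056048]
29.934354829126434 0.0 [ 0.40697007 -0.37442911 -0.3082502 ]
16.8
```

View pics/m4.png

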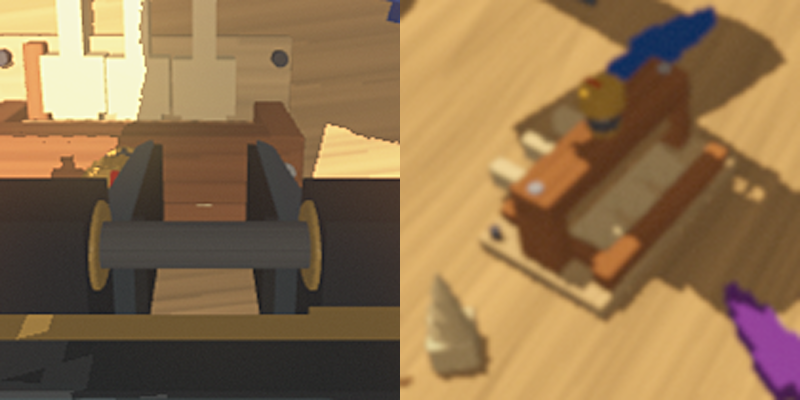

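The picture shows three pale blanks side by side with touching tiers, and the shoulders level at crop row 57, so the row is neat. Now the knob: one clear wrist view to centre it, plus how q6 relates to yaw.

```bash
python3 - <<'E'
from h import *
j=np.radians(-7.2);f=np.array([np.cos(j),np.sin(j),0])
k=np.array([.574,-.173,0])
ctrl.move_l(list(k+.10*f+[0,0,.24]),vel=.2)
W=cam("wrist");im=ctrl.read_camera("wrist");cv2.imwrite("pics/w5.png",im);np.save("w5.npy",W[1])
print(proj(W,k+[0,0,.15]),ctrl.current_t())
h=cv2.cvtColor(im,cv2.COLOR_BGR2HSV)
m=cv2.inRange(h,(15,120,60),(32,255,255))|cv2.inRange(h,(0,200,120),(5,255,255))
u,v=proj(W,k+[0,0,.15]).astype(int)
mm=np.zeros_like(m);s=45;mm[max(0,v-s):v+s,max(0,u-s):u+s]=m[max(0,v-s):v+s,max(0,u-s):u+s]
mm=cv2.morphologyEx(mm,cv2.MORPH_OPEN,np.ones((3,3)))
cs=max(cv2.findContours(mm,0,2)[0],key=cv2.contourArea);(x,y),r=cv2.minEnclosingCircle(cs);print(x,y,r,cv2.contourArea(cs),cv2.boundingRect(cs),ray(W,(x,y),.153),"r mm",np.linalg.norm(ray(W,(x+r,y),.153)-ray(W,(x,y),.153))*1e3)
o=cv2.resize(im[max(0,v-60):v+60,u-60:u+60],(480,480),interpolation=cv2.INTER_CUBIC)
cv2.imwrite("pics/knob.png",o);print(max(0,v-60),u-60)
for d in(-90,-45,0,45,90):
    q=ctrl.ik(list(k+[0,0,.2]),R(j+np.radians(d)));print(d,None if q is None else np.round(q,1))
E
```

```text
[256.8197547   90.25474866] 17.7333
254.62155151367188 87.63768005371094 25.090791702270508 1487.0 (233, 65, 47, 48) [ 0.57178787 -0.17474801  0.153     ] r mm 22.966013643604004
30 196
-90 [-22.5  27.   81.9  -0.   71.2 -15.3]
-45 [-22.5  27.   81.9  -0.   71.2 -60.3]
0 [ -22.5   27.    81.9   -0.    71.2 -105.3]
45 [ -22.5   27.    81.9   -0.    71.2 -150.3]
90 [-22.5  27.   81.9  -0.   71.2 164.7]
```

View pics/knob.png

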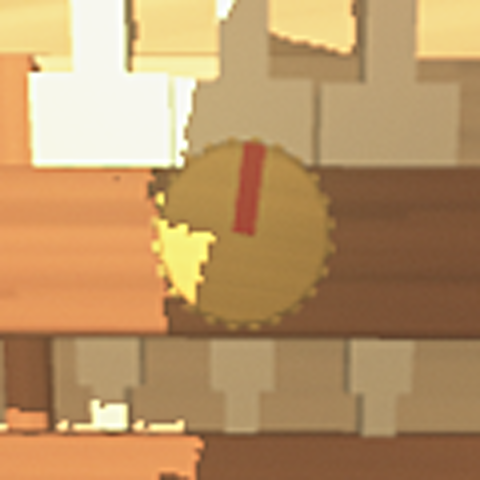

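Clear view: knob disc centred at pixel (257,88), which gives about (0.573, −0.173), and its index line points to the robot. All three tips lie along the fence in a straight row. Next: grip with q6 near −165° so that a single hold covers the whole turn.

```bash
python3 - <<'E'
from h import *
p=ctrl.camera_params("wrist");k=ray((p,np.load("w5.npy")),(257,88.3),.153);print(k)
k=(k+[.574,-.173,0])/2
a=np.radians(-7.2+59.7)
q=np.array(ctrl.ik(list([k[0],k[1],.21]),R(np.radians(-7.2))));q[5]=q[5]-59.7;print(q.round(1))
ctrl.movej(list(q));print(ctrl.current_tool_pos())
print(ctrl.move_l([k[0],k[1],.129],vel=.08,contact_N=6),ctrl.current_tool_pos())
F0=np.array(ctrl.current_contact_force())
ctrl.command_gripper(0.0)
print(ctrl.current_grip_width()*91,ctrl.current_grasp_force(),F0,ctrl.current_contact_force(),ctrl.current_wrist_torque(),ctrl.current_q(),ctrl.current_t())
E
```

```text
[ 0.57262569 -0.17265977  0.153     ]
[ -22.5   26.4   81.2   -0.    72.4 -165. ]
[ 0.57347294 -0.17278771  0.21032488]
True [ 0.57302646 -0.17270782  0.15498775]
0.7723876513521871 5.605884790420532 [ 0.37797843 -1.30366861  8.07636078] [-0.4495139   0.79075354 11.50818149] [0.07005475 0.11477382 0.00702283] [-2.24876759e+01  2.96883422e+01  8.49470911e+01  2.03615632e-04
  6.53425875e+01 -1.64978790e+02] 20.0917
```

The gripper was still only 30 mm open, so it touched the knob's top with 8 N, which did no harm. I'll lift, open and repeat.

```bash
python3 - <<'E'
from h import *
k=[.5732,-.1728]
x=ctrl.current_tool_pos()
ctrl.move_l([k[0],k[1],.185],vel=.1)
ctrl.command_gripper(0.8)
hit=ctrl.move_l([k[0],k[1],.129],vel=.08,contact_N=6);z=ctrl.current_tool_pos()[2];print(hit,z)
if not hit:
    ctrl.command_gripper(0.0)
    print(ctrl.current_grip_width()*91,ctrl.current_grasp_force(),ctrl.current_contact_force(),ctrl.current_wrist_torque(),ctrl.current_q().__repr__(),ctrl.current_t())
E
```

```text
False 0.1293730489509896
39.56744899908456 30.00002771615982 [ 1.65874619 -1.59979335  0.228156  ] [-0.17767066 -0.23167056  0.00670695] array([-2.24931890e+01,  3.14497820e+01,  8.64178305e+01, -5.81113515e-03,
        6.21328429e+01, -1.64989617e+02]) 23.175
```

```bash
cat >> h.py <<'E'
K=[.5732,-.1728]
def turn(d,z):
    q=np.array(ctrl.ik([K[0],K[1],z],ctrl.current_eef_rot()));qt=q.copy();qt[5]=ctrl.current_q()[5]+d
    ctrl.movej(list(qt))
def st(): return [np.round(v,2) for v in(ctrl.current_t(),ctrl.current_q()[5],ctrl.current_tool_pos()[2]*1e3,ctrl.current_contact_force(),ctrl.current_wrist_torque()[2],ctrl.current_grip_width()*91)]
E
python3 - <<'E'
from h import *
z=.129
for i in range(20):
    d=30 if i<6 else 8
    z-=.010*d/360
    turn(d,z); s=st();print(*s)
    if abs(s[4])>.16 or np.linalg.norm(s[3])>40: break
E
```

```text
23.76 -135.17 128.34 [ 3.12 -3.33  0.15] -0.06 38.99
24.34 -105.33 127.5 [ 3.25 -4.86 -0.45] -0.05 39.35
24.92 -75.49 126.68 [ 3.01 -5.85 -0.24] -0.06 39.37
25.51 -45.65 125.84 [ 3.2  -5.87 -0.08] -0.07 39.33
26.09 -15.81 125.02 [ 2.19 -5.72  0.41] -0.06 39.34
26.68 14.03 124.17 [ 1.77 -6.27  2.24] -0.05 39.21
26.94 21.91 123.96 [ 1.48 -6.4   1.79] -0.03 39.05
27.21 29.79 123.74 [ 1.3  -6.86  1.75] -0.06 39.16
27.48 37.66 123.54 [ 1.45 -5.58  3.  ] -0.07 39.46
27.74 45.54 123.29 [ 1.94 -6.85  2.31] -0.05 39.08
28.01 53.42 123.09 [ 0.74 -5.85  2.17] -0.05 39.5
28.28 61.3 122.94 [ 1.11 -6.56  3.14] 0.01 39.33
28.54 69.17 122.9 [ 0.52 -6.49  5.78] 0.16 39.52
28.81 77.04 122.81 [-0.79 -5.6   8.79] 0.2 39.3
```

```bash
python3 - <<'E'
from h import *
z=ctrl.current_tool_pos()[2]
for i in range(3):
    turn(6,z); s=st();print(*s)
ctrl.sleep(.3);print(*st())
cv2.imwrite("pics/sc6.png",ctrl.read_camera("scene"));cv2.imwrite("pics/sd6.png",ctrl.read_camera("side"));cv2.imwrite("pics/w6.png",ctrl.read_camera("wrist"))
E
```

```text
29.06 82.9 123.0 [ 0.21 -5.82  1.46] 0.23 39.13
29.31 88.76 123.09 [ 2.88 -5.92  0.62] 0.25 39.69
29.56 94.62 123.16 [ 2.02 -6.17  0.6 ] 0.26 39.12
29.86 94.57 123.13 [ 3.76 -5.76  0.8 ] 0.28 39.45
```

View pics/w6.png

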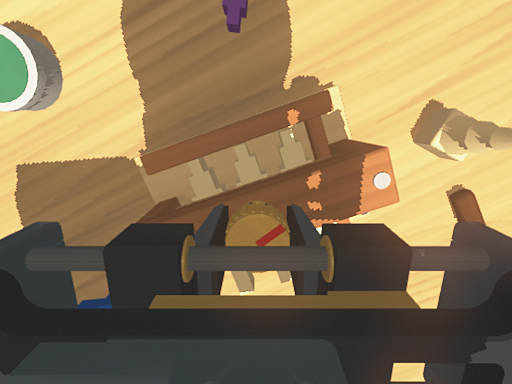

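The torque saturated at about 0.28 N m, with the grip slipping on the seated knob. The index line is visible at (258,245)–(285,227), so I'll measure the knob's real angle from it before and after backing off.

```bash
cat >> h.py <<'E'
def idx(im,P,z):
    W=(ctrl.camera_params("wrist"),P);h=cv2.cvtColor(im,cv2.COLOR_BGR2HSV)
    m=cv2.inRange(h,(0,150,80),(6,255,255))|cv2.inRange(h,(174,150,80),(180,255,255))
    c=proj(W,[*K,z]);yy,xx=np.mgrid[:384,:512];m[np.hypot(xx-c[0],yy-c[1])>30]=0
    n,l,s,_=cv2.connectedComponentsWithStats(m);i=1+np.argmax(s[1:,4]);ys,xs=np.nonzero(l==i)
    X=np.array([ray(W,(u,v),z)[:2] for u,v in zip(xs,ys)]);mu=X.mean(0);w,V=np.linalg.eigh(np.cov((X-mu).T));d=V[:,1]
    if d@(mu-np.array(K))<0:d=-d
    return np.degrees(np.arctan2(d[1],d[0])).round(1),len(xs),(mu*1e3).round(1),(4*np.sqrt(w)*1e3*.87).round(1)
E
python3 - <<'E'
from h import *
print(idx(cv2.imread("pics/w5.png"),np.load("w5.npy"),.153))
a0=idx(cv2.imread("pics/w6.png"),cam("wrist")[1],.148);print(a0,*st())
z=ctrl.current_tool_pos()[2]
for i in range(3): turn(-30,z+.0025*(i+1)/3)
ctrl.sleep(.3);print(*st())
P=cam("wrist")[1];im=ctrl.read_camera("wrist");cv2.imwrite("pics/w7.png",im)
a=idx(im,P,.150);print(a,"back",(a[0]-a0[0]+180)%360-180)
E
```

```text
(np.float64(164.6), 83, array([ 563.4, -170.9]), array([ 4.1, 18. ]))
(np.float64(-79.7), 220, array([ 573.6, -182.2]), array([ 4.8, 18.3])) 30.01 94.57 123.12 [ 2.53 -6.8   0.16] 0.3 39.26
32.08 3.99 125.21 [ 7.71 -6.17 -9.07] 0.12 39.22
(np.float64(10.0), 222, array([ 582. , -172.1]), array([ 4.8, 18.5])) back 89.69999999999999
```

Backed off 89.7°. To be sure the seat was the dead stop and not a grip slipping early, I'll turn down once more, tracking the index against the tool angle, then back off again.

```bash
python3 - <<'E'
from h import *
z=ctrl.current_tool_pos()[2]
def look(zt):
    P=cam("wrist")[1];im=ctrl.read_camera("wrist");return idx(im,P,zt)[0]
turn(56,z-.00156)
zz=z-.00156
for i in range(13):
    zz=max(zz-.00014,z-.0025);turn(5,zz);s=st();print(s[1],look(.148),s[4],s[3])
print(ctrl.current_t())
E
```

```text
64.68 -50.2 -0.04 [ 5.07 -6.8  -3.38]
69.51 -55.1 -0.01 [ 6.18 -6.05 -4.63]
74.35 -59.6 -0.03 [ 4.68 -7.51 -3.78]
79.17 -64.5 0.05 [ 4.25 -6.96 -2.52]
84.0 -69.4 0.11 [ 4.17 -7.33 -0.19]
88.82 -73.9 0.17 [ 3.34 -7.8   1.59]
93.64 -78.6 0.26 [ 2.9  -7.24  3.03]
98.46 -78.9 0.28 [-0.05 -6.    4.59]
103.28 -79.7 0.31 [ 0.53 -5.58  4.33]
108.1 -79.1 0.27 [ 0.1  -6.64  5.19]
112.92 -79.2 0.25 [ 0.05 -4.31  6.  ]
117.74 -78.6 0.25 [ 0.12 -2.86  7.1 ]
122.55 -79.0 0.28 [-0.51 -1.51  7.08]
36.9917
```

The knob follows the tool until index −79° and then stands still while the grip slips. The rise began about 17° earlier, as the bar touched. To tell a dead stop from a weak grip, I'll add side pressure along the pads and turn a little more.

```bash
python3 - <<'E'
import h
from h import *
def look():
    P=cam("wrist")[1];im=ctrl.read_camera("wrist");return idx(im,P,.148)[0]
z=ctrl.current_tool_pos()[2];K0=list(h.K);x0=np.array(ctrl.current_tool_pos())
F0=np.array(ctrl.current_contact_force())
ty=ctrl.current_eef_rot()[:,1]
off=0
for o in(.001,.002,.003,.004,.005,.006):
    ctrl.move_l(list(np.array([*K0,z])+o*np.array(ty)),vel=.02); dF=np.array(ctrl.current_contact_force())-F0
    off=o;print(o,dF.round(1),look())
    if np.linalg.norm(dF)>30: break
for i in range(6):
    ty=np.array(ctrl.current_eef_rot())[:,1]
    h.K[:]=[K0[0]+off*ty[0],K0[1]+off*ty[1]];turn(5,z);s=st()
    h.K[:]=K0;print(s[1],look(),s[4],s[3],s[5])
print(ctrl.current_t())
E
```

```text
0.001 [ 6.4  5.  -8. ] -79.1
0.002 [ 12.1  10.  -11.3] -79.4
0.003 [ 17.3  14.7 -13.5] -78.7
0.004 [ 23.3  20.4 -15.5] -79.5
127.04 -78.7 0.63 [19.82 30.1  -5.98] 39.41
131.87 -79.1 0.71 [21.09 40.01 -4.08] 39.17
136.69 -79.5 0.77 [23.55 41.71 -3.86] 39.27
141.51 -79.4 0.74 [27.36 39.49 -5.37] 39.53
146.33 -80.4 0.74 [29.47 36.74 -5.86] 39.51
151.16 -79.3 0.61 [31.78 32.13 -7.61] 39.47
39.9917
```

With more than twice the torque the index stayed at −79.3°, so that is the dead stop. Next: recentre and back off to index +10.7°.

```bash
python3 - <<'E'
from h import *
def look(zt):
    P=cam("wrist")[1];im=ctrl.read_camera("wrist");cv2.imwrite("pics/w9.png",im);return idx(im,P,zt)[0]
z=ctrl.current_tool_pos()[2]
ctrl.move_l([*K,z],vel=.02);print(look(.148),*st())
for i in range(3): turn(-30,z+.0025*(i+1)/3)
a=look(.1505);print(a,*st())
e=(a-10.7+180)%360-180
if abs(e)>2: turn(e,ctrl.current_tool_pos()[2])
ctrl.sleep(.5);print(look(.1505),*st(),ctrl.current_grasp_force())
im=ctrl.read_camera("scene");cv2.imwrite("pics/sc9.png",im);s=ctrl.read_camera("side")
w=cv2.imread("pics/w9.png")
cv2.imwrite("pics/m9.png",np.hstack([cv2.resize(w,(450,338)),cv2.resize(s[150:350,190:390],(338,338))]))
E
```

```text
-79.3 40.39 151.36 123.65 [ 9.06 21.42  1.26] 0.51 39.75
9.9 42.22 60.81 125.37 [-9.21 -9.51 -2.26] 0.04 39.43
10.1 42.77 60.82 125.36 [-8.3  -9.16 -0.52] 0.02 39.17 29.998548924922943
```

View pics/m9.png

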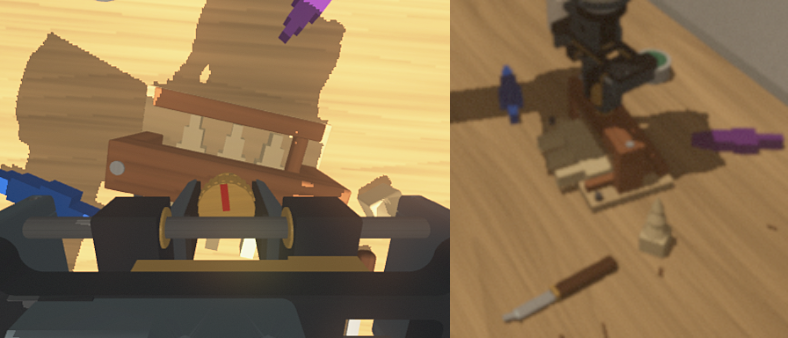

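The index stands 89.4° back from the seat and the knob is gripped with 30 N. The three tips lie in a row at the fence, and the carved tree and the knife stand where they were.

```bash
python3 -c "
from bench import ctrl
print(ctrl.sign_off(),ctrl.current_t())"
```

```text
the job is handed in; nothing more can be done
the job is handed in; nothing more can be done
```

The job is handed in, though the sign-off gave no verdict: the loose blank lies in the row at the back fence, the screw was turned to its dead stop and backed off about 89° by the index line, and the gripper still holds the knob at 30 N.

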